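# Pin and clamp a link in the laser marking jig

## Task

Get the brass link ready for laser marking: take the pin with the red grip out of the grey holder and push it down through the fork and the link's eye until its head sits fully home on the fork. Then swing the red-handled toggle clamp over centre so that it holds the link down. Leave the blue pin and everything else on the table where they are.

Things in the scene. Friction and masses are not known exactly. Their poses are not given: they have to be found in the camera images.
- jig: Marking jig fixed to the table. Aluminium base 200 x 260 x 12 mm (local x, y, z), origin at its underside's centre, z up. The link lies along local y at x 0, between steel guides (tops at z 58 mm). Blue fork at local y +75 mm, web on its +y side. The toggle clamp stands on the +x side of the link at y -15 mm.
- fork_mouth (a point): Centre of the fork's vertical pin hole on the upper tine's top face, 74.5 mm above the table (jig x 0, y +75 mm); axes as the jig, z up. Hole 18 mm, 2 mm chamfer. Tines 50 x 50 mm: upper z 56.5 to 74.5 mm, slot 42 to 56.5, lower 12 to 42. The pin goes straight down.
- pin: The pin to use, red grip. Origin on its axis at the underside of its head, z up. Shank 16 mm diameter, z -56 to 0 mm, the last 10 mm tapering to 8 mm; steel head 38 mm diameter, z 0 to 6 mm; red cylindrical grip 24 mm diameter, z 6 to 46 mm. 0.16 kg. Stands in one of the holder's two holes (which one varies), head on the holder's top.
- blue_pin: Pin of another jig, blue grip: same head and grip, shank 24 mm, too thick for this fork. Stands in the other hole of the holder; leave it.
- holder: Grey pin holder fixed to the table, 70 x 180 x 64 mm (x, y, z), origin at the centre of its underside; two vertical 27 mm holes at local y -50 and +50 mm.
- link: Loose flat brass link, 44 wide x 188 long x 12 mm thick, 0.35 kg, lying level in the jig, top 54 mm above the table. Origin on the axis of its eye (19 mm hole), at its underside; it runs from local y +22 to -166 mm. The eye is already in the fork's slot, aligned to about 2 mm; the pin's taper draws it true.
- clamp (a joint): Toggle clamp angle, rad. 0 = closed, arm level, rubber foot on the link; 1.57 = arm straight up, dead centre; 1.85 = fully open, leaning back on its stop (as at the start). The arm is heavy (0.42 kg): past dead centre it drops by itself, damped, onto the link; about 2 N at the handle moves it.
- clamp_pivot (a point): Pivot of the clamp arm, 75 mm above the table at local x +60, y -15 mm of the jig; the axis is the jig's y. This frame turns with the arm: its -x points along the arm to the handle.
- clamp_handle (a point): Middle of the clamp's red round handle (22 mm diameter, 89 to 161 mm from the pivot), 135 mm from the pivot. Arm 18 mm wide, 12 mm thick; rubber foot 60 mm from the pivot. Closed, the handle lies level on the jig's -x side, 75 mm above the table; to close, push it from the +x side towards -x.
- tray: White plastic tray of finished black rings, 220 x 200 x 45 mm, origin under its centre; bystander.
- carton: Closed cardboard box 100 x 130 x 70 mm, origin under its centre; bystander.
- caliper: Steel caliper with black slide lying flat, 160 mm long, up to 14 mm thick; bystander.
There are look-alikes about, which are no part of the job. Leave any orange look-alike of the pin alone.

How it is judged:
By the outcome, as a careful person would: the job done as asked, in the order asked, and still so for the second after the job is handed in, with the robot touching nothing.
It also fails if it takes over 58 s, if anything falls off the work surface, if the arm or the gripper's body presses on something with over 40 N, if the wrist force passes 120 N, or if a joint passes its speed limit or range.

## Robot

A 6-joint arm with a two-finger parallel gripper is mounted at the origin on the work surface. World frame = base frame: x ahead of the robot, y to its left, z up, the work surface at z = 0. Lengths are in m, angles in rad, forces in N, time in s.
With the tool pointing down it reaches from about 0.325 to 1 m from the base axis. Payload 5.1 kg.
Tool frame: the origin (TCP) lies at the very end of the fingers, on their centre line; the grasp point (between the pads) lies ctrl.grip_point_offset behind it (ctrl.grip_point_offset is the distance from the TCP to the grasp point, in m); z points along the fingers, y is the line along which they close (so a half turn about z gives the same grasp; the last joint's range is limited). The gripper opens to 85 mm and grips with 20 to 120 N. Pads are 22 mm wide; open, the fingers measure 114 mm over their backs; the gripper's body (76 mm by 85 mm) begins 54 mm behind the grasp point. The pads swing forward as they close: fully open they stand 13 mm farther back than shut.
Start: joints at [1.103, 0.124, 1.65, -0, 1.367, -0.083], TCP at [0.244, 0.602, 0.231] pointing down, gripper open.
Joint ranges: [-2.61, 2.61], [-1.02, 2.33], [0.03, 2.71], [-1.35, 4.49], [0.32, 2.68], [-2.91, 2.91]. Speed limits (rad/s): [2.57, 2.57, 3.14, 3.14, 3.14, 3.14].

## Interface

Orientations are given as [roll, pitch, yaw] about the fixed x, y, z axes, in that order (R = Rz(yaw) Ry(pitch) Rx(roll)).
In Python, from station import ctrl, eyes, regions_of, landmark_of gives the robot as it stands.
- The arm moves only by the tool carry_out, never from a script. Its arguments are lists of equal length, an entry for each row: "translation": the shift along the tool's x, y, z in mm, a list of three; "delta_rot": the turn, a rotation vector about the tool's x, y, z in rad, a list of three; "gripper": the closure in counts, from 0 (fully open) to 255 (shut). A call has 1 to 12 rows; each row shifts and turns the commanded pose from where the row before left it, along the tool's axes as they then stand; what a row does not reach is not made up. A row lasts 1/10 s, in which the tool goes at most 50 mm and 8.59 degrees, less where a joint would pass 70% of its speed; a pose out of reach is approached as far as the arm can. A call is refused whole if a number of a shift passes 50 or a number of a turn 0.15, either way. A call with a gripper value outside its range is refused whole. The fingers move at their own pace and stop on an object; "force" is the grip in N (left out, the last holds). Time passes only in rows, so rows that do not move let the fingers close. It gives the time, the measured TCP pose, the force, the opening and the grip force at its end, in the units of the state.
- ctrl.observe(): the state, without advancing time (a new reading comes with each control period).
- eyes.get_image(name): name is "scene" or "top"; returns the picture (400x640x3 uint8, blue, green, red); there is no depth.
- eyes.calibration(name): a dict with "fx", "fy", "cx", "cy" (pixels), "cam_to_world" (4x4, takes a point from camera to world coordinates). Camera axes: x right, y down, z forward; pixel columns grow to the right and rows downward; lengths in m; the calibration is good to about 2 mm. A picture is of the moment at which its call begins. calibration takes no time and is no camera call.
- ctrl.close_job(): hands the job in; it is judged then, once.
Trained networks look in the newest picture that a camera, given by its name, has taken for a name from the list of things; names that differ only in an ending like _2 or _b are one class to them, and where a whole thing is asked for, a point or a joint stands for the part that bears it (a point fixed in the world has none). Each returns a list of dicts, best first, with "conf" (0 to 1); they miss things now and then, are a little off and sometimes report something else, mostly with a low value. They report only what shows in the picture. A call takes as long as a camera call. They do not tell look-alikes from the thing itself.
- regions_of(camera, target): "region" (400x640 bool, what is visible of it) and "position" ([column, row] in pixels, amid what is visible of it).
- landmark_of(camera, target): "position" ([column, row] in pixels: a listed point, or the origin of a listed thing).
The state is a dict: "time_s": time; "joint_positions": joint angles; "dq": joint speeds; "tau": joint torques, N m; "tcp_pos": TCP position; "ee_rot": TCP orientation; "force": force on the tool from outside, world axes, zero at the start; "torque": the same for the moment, N m; "finger_gap": finger opening in m; "grip_force": force on a finger pad.
Only numpy, scipy, OpenCV 4.12 (cv2) and the standard library are available. Lean on these libraries where they do the work, as an engineer would, in place of code of your own. Each camera call takes 0.05 s, during which the arm holds its last target. There are 200 camera calls.

## Working session

There is one attempt and no reset: what is moved stays moved. The work goes in short steps, Python scripts to look and compute and a tool call to move; the robot and the scene stay as the last step left them, time stands still between calls to the robot, and variables do not carry over. Pictures are saved under pics/ and viewed, at most 10 in all, crops included, and the job is handed in when it is done.

Besides the shell and the picture viewer there is one more tool, called after "Emit:" as name(argument=value, ...) on one line, values as JSON. carry_out: Moves the arm, as the interface text tells. Its arguments: {"type":"object","properties":{"translation":{"type":"array"},"delta_rot":{"type":"array"},"gripper":{"type":"array"},"force":{"type":"number"}},"required":["translation","delta_rot","gripper"]}

```bash
mkdir -p pics; ls
python3 - <<'E'
from station import ctrl, eyes, regions_of, landmark_of
import cv2, numpy as np
ims=[]
for c in ("scene","top"):
    im=eyes.get_image(c); cv2.imwrite(f"pics/{c}0.png",im)
    k=eyes.calibration(c); print(c,k["fx"],k["cx"],k["cy"],np.round(k["cam_to_world"],3).tolist())
    for t in ("pin","blue_pin","fork_mouth","holder","jig","link","clamp_handle","clamp_pivot"):
        print(t,[(np.round(d["position"],1).tolist(),round(d["conf"],2)) for d in landmark_of(c,t)][:4])
print(ctrl.observe(),ctrl.grip_point_offset)
E
```

```text
pics
scene 361.1620774384235 321.54361001966674 201.75353645106216 [[0.882, 0.343, -0.324, 0.858], [0.472, -0.624, 0.623, -0.549], [0.011, -0.703, -0.711, 0.761], [0.0, 0.0, 0.0, 1.0]]
pin [([191.7, 247.5], 0.62), ([236.7, 265.9], 0.55)]
blue_pin [([196.7, 291.0], 0.86), ([333.8, 185.3], 0.67)]
fork_mouth [([337.5, 175.5], 0.71)]
holder [([223.5, 290.2], 0.57), ([326.6, 317.2], 0.5)]
jig [([327.8, 211.0], 0.74)]
link [([331.7, 184.5], 0.91), ([409.6, 203.8], 0.44)]
clamp_handle [([361.8, 163.7], 0.72)]
clamp_pivot [([346.7, 200.1], 0.85)]
top 483.1506517560944 320.68550310767716 199.9170786467532 [[0.026, -0.992, 0.127, 0.355], [-1.0, -0.025, 0.005, 0.059], [-0.002, -0.127, -0.992, 1.544], [0.0, 0.0, 0.0, 1.0]]
pin [([413.4, 225.5], 0.7), ([408.5, 276.2], 0.5)]
blue_pin [([444.1, 236.2], 0.58), ([310.6, 201.7], 0.21)]
fork_mouth [([289.0, 203.3], 0.85)]
holder [([420.3, 231.8], 0.61)]
jig [([313.7, 202.7], 0.58)]
link [([289.6, 203.5], 0.55), ([272.5, 143.8], 0.37)]
clamp_handle [([306.6, 159.9], 0.58)]
clamp_pivot [([314.5, 179.8], 0.77)]
{'time_s': 0.9, 'joint_positions': array([ 1.10339077e+00,  1.23784873e-01,  1.65029905e+00,  4.75227513e-06,
        1.36750910e+00, -8.26154569e-02]), 'dq': array([ 0.00074856,  0.00047446, -0.00080408, -0.00161024,  0.00054113,
       -0.0004257 ]), 'tau': array([ 1.55037182e-03, -4.23595154e+01, -3.65757644e+01,  8.71059888e-05,
        3.84405976e-04,  9.49289394e-07]), 'tcp_pos': array([0.24401578, 0.60244359, 0.23133257]), 'ee_rot': array([ 3.14159264e+00, -4.66960930e-06,  2.75680159e+00]), 'force': array([0.39048576, 0.37570739, 0.16084996]), 'torque': array([ 0.05398962, -0.02015949,  0.01452475]), 'grip_force': 0.0, 'finger_gap': 0.08529371357415909} 0.0187
```

Run:
```python
import cv2
a=cv2.imread("pics/scene0.png"); b=cv2.imread("pics/top0.png")
cv2.imwrite("pics/s1.png",cv2.resize(a[120:370,140:460],None,fx=2.4,fy=2.4,interpolation=cv2.INTER_CUBIC)[:600])
cv2.imwrite("pics/t1.png",cv2.resize(b[100:320,240:500],None,fx=2.7,fy=2.7,interpolation=cv2.INTER_CUBIC))
```

```text
(no output)
```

View pics/s1.png

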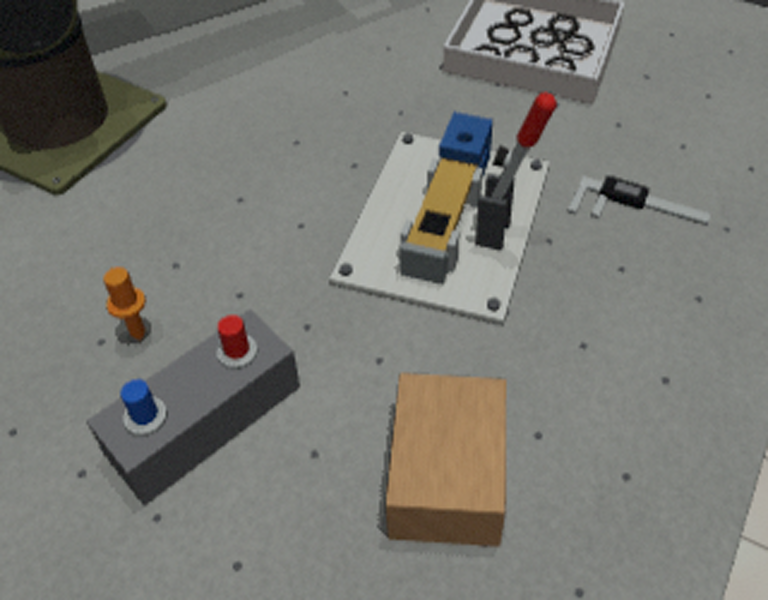

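View pics/t1.png

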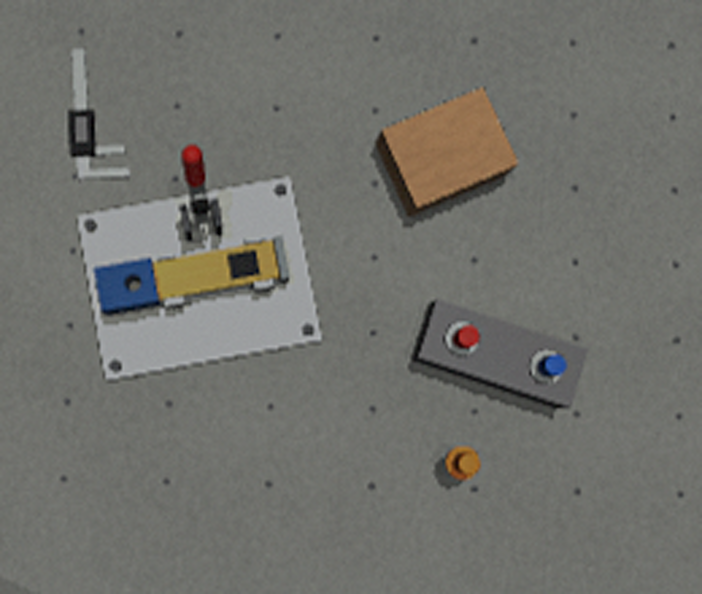

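The crops show three candidates.
- **Red-grip pin:** in the holder, scene (237,262), top (413,225). It is the only one with a red grip standing in the grey holder, so it is the target.
- **Blue pin:** in the holder, scene (197,290), top (444,235).
- **Orange look-alike:** standing free on the table, scene (191,245), top (411,272). I will leave it alone.

The fork hole is at scene (333,177), top (289,204). The clamp is open, with its handle leaning towards +x.

```bash
cat > h.py <<'E'
from station import ctrl, eyes, regions_of, landmark_of
import cv2, numpy as np
from scipy.optimize import least_squares
def proj(c,P):
    k=eyes.calibration(c); T=np.linalg.inv(k["cam_to_world"]); q=np.atleast_2d(P)@T[:3,:3].T+T[:3,3]
    return np.c_[k["fx"]*q[:,0]/q[:,2]+k["cx"], k["fy"]*q[:,1]/q[:,2]+k["cy"]]
def onplane(c,uv,z):
    k=eyes.calibration(c); M=np.array(k["cam_to_world"])
    d=M[:3,:3]@np.array([(uv[0]-k["cx"])/k["fx"],(uv[1]-k["cy"])/k["fy"],1]); o=M[:3,3]
    return (o+d*(z-o[2])/d[2])
def cent(c,m):  # centroid of mask
    y,x=np.nonzero(m); return np.array([x.mean(),y.mean()])
def redmask(im,near,r=22):
    b,g,rr=[im[...,i].astype(int) for i in range(3)]
    m=(rr>90)&(g<rr*.45)&(b<rr*.45)
    Y,X=np.mgrid[:400,:640]; return m&(np.hypot(X-near[0],Y-near[1])<r)
def cylc(c,x,y,z0,z1,r):
    a=np.linspace(0,2*np.pi,48); P=[[x+r*np.cos(t),y+r*np.sin(t),z] for z in (z0,z1) for t in a]
    h=cv2.convexHull(proj(c,np.array(P)).astype(np.float32)); M=cv2.moments(h); return np.array([M["m10"],M["m01"]])/M["m00"]
def fitcyl(obs,z0,z1,r,x0):
    return least_squares(lambda p:np.concatenate([cylc(c,*p,z0,z1,r)-o for c,o in obs]),x0)
E
python3 - <<'E'
from h import *
ims={c:cv2.imread(f"pics/{c}0.png") for c in("scene","top")}
near={"scene":(237,262),"top":(413,225)}; obs=[]
for c in ims:
    m=redmask(ims[c],near[c]); print(c,m.sum(),cent(c,m)); obs.append((c,cent(c,m)))
    print(" pin single",fitcyl([obs[-1]],.07,.11,.012,(.35,-.1)).x)
f=fitcyl(obs,.07,.11,.012,(.35,-.1)); print("pin",f.x,f.fun)
L={"scene":{"pin":(236.7,265.9),"blue":(196.7,291),"fork":(337.5,175.5),"piv":(346.7,200.1)},"top":{"pin":(413.4,225.5),"blue":(444.1,236.2),"fork":(289,203.3),"piv":(314.5,179.8)}}
for c in L:
    for n,z in(("pin",.064),("blue",.064),("fork",.0745),("piv",.075)): print(c,n,onplane(c,L[c][n],z).round(4))
for c,(u,v) in(("scene",(333,177)),("top",(289,204))):
    im=ims[c]; p=im[v-5:v+6,u-5:u+6].max(2).astype(float); w=np.clip(np.median(p)-15-p,0,None); Y,X=np.mgrid[v-5:v+6,u-5:u+6]
    # keep blob connected to minimum
    n,lab=cv2.connectedComponents((w>0).astype(np.uint8)); print(p.astype(int))
E
```

```text
scene 113 [236.25663717 258.53982301]
 pin single [ 0.46899467 -0.21246275]
top 45 [413.04444444 224.15555556]
 pin single [ 0.47390273 -0.21334493]
pin [ 0.47106964 -0.21306358] [ 0.57740741  0.55557279 -0.09459281  0.93661439]
scene pin [ 0.4672 -0.2152  0.064 ]
scene blue [ 0.4313 -0.309   0.064 ]
scene fork [0.5354 0.1684 0.0745]
scene piv [0.6017 0.0901 0.075 ]
top pin [ 0.472  -0.2196  0.064 ]
top blue [ 0.4417 -0.3134  0.064 ]
top fork [0.5296 0.1635 0.0745]
top piv [0.6045 0.0873 0.075 ]
[[132 130 131 129 131 128 126 130 129 129 127]
 [131 129 130 130 130 129 129 126 130 128 129]
 [131 128 130 124 120 124 123 126 125 126 127]
 [132 129 123 103  98  91  88 105 111 128 126]
 [130 129 107  72  70  64  58  68  83 116 125]
 [130 129  87  63  62  61  52  49  62 117 126]
 [130 129 110  77  65  65  54  49  82 126 128]
 [127 131 125 119 106 103 102 115 121 127 130]
 [130 129 130 128 126 126 125 128 129 127 130]
 [116 128 128 130 129 129 130 129 130 127 129]
 [ 74  86  95  93 106 119 130 131 130 128 126]]
[[115 116 116 117 120 119 115 118 116 118 119]
 [115 116 120 122 123 120 120 119 119 117 120]
 [117 119 116 112  93  89 100 113 118 118 121]
 [117 120 102  77  41  45  49  77 119 120 122]
 [118 118  72  30  24  25  16  26 105 119 119]
 [121 109  55  27  43  74  67  51  92 117 117]
 [118 111  59  35  80  97  92  86 103 118 119]
 [117 118  93  52  91  95  98  92 115 119 118]
 [119 122 115  92  88  96  96 110 122 120 120]
 [119 119 118 115 112 114 116 122 119 120 119]
 [118 122 122 120 119 120 123 121 120 121 121]]
```

Run:
```python
from h import *
ims={c:cv2.imread(f"pics/{c}0.png") for c in("scene","top")}
res=[]
for c,(u,v),lo in(("scene",(333,177),118),("top",(289,204),112)):
    Y,X=np.mgrid[v-4:v+5,u-4:u+5]; p=ims[c][v-4:v+5,u-4:u+5].max(2)
    bg=float(np.percentile(p,85)); w=np.clip((bg-4-p.astype(float))/25,0,1); w[(X-u)**2+(Y-v)**2>4.6**2]=0
    q=((w*X).sum()/w.sum(),(w*Y).sum()/w.sum()); res.append((c,q)); print(c,q,w.sum(),onplane(c,q,.0745).round(4))
f=least_squares(lambda p:np.concatenate([proj(c,[p[0],p[1],.0745])[0]-q for c,q in res]),(.53,.165)); print("fork",f.x,f.fun)
fk=f.x
# clamp handle red grip centroid, pivot by both cams
piv=least_squares(lambda p:np.concatenate([proj("scene",[*p,.075])[0]-(346.7,200.1),proj("top",[*p,.075])[0]-(314.5,179.8)]),(.6,.09)).x
d=fk-piv; yaw=np.arctan2(d[1],d[0])-np.arctan2(90,-60); print("piv",piv,np.linalg.norm(d),"yaw",yaw)
# handle axis from red masks
hc=[(c,cent(c,redmask(ims[c],n,30))) for c,n in(("scene",(363,170)),("top",(311,161)))]
h=least_squares(lambda p:np.concatenate([proj(c,p)[0]-q for c,q in hc]),(.63,.09,.2)); print("handle",h.x,h.fun)
R=np.array([[np.cos(yaw),-np.sin(yaw)],[np.sin(yaw),np.cos(yaw)]])
print("pred piv from fork",fk+R@[.06,-.09],"pred handle mid(125mm)",fk+R@[.06+.125*.276,-.09],.075+.125*.961)
s=ctrl.observe(); y=s["ee_rot"][2]; c_,s_=np.cos(y),np.sin(y)
d=np.array([.4710,-.2130,.20])-s["tcp_pos"]; print("tool move to pin above",d, (c_*d[0]+s_*d[1])*1e3, -(-s_*d[0]+c_*d[1])*1e3,-d[2]*1e3)
```

```text
scene (np.float64(333.2263648468708), np.float64(176.81757656458058)) 30.04 [0.5272 0.1573 0.0745]
top (np.float64(288.67421790722767), np.float64(204.07659115426105)) 37.08 [0.5272 0.1644 0.0745]
fork [0.52662026 0.16177969] [ 0.52943658 -0.95571853  0.83835965  0.20799727]
piv [0.60312687 0.08833325] 0.1060548972979441 yaw 0.21780028388831374
handle [0.64255903 0.09450586 0.20945231] [ 1.58856209 -0.21101759  0.83520506  1.70383591]
pred piv from fork [0.60465018 0.08687087] pred handle mid(125mm) [0.63833512 0.09432572] 0.195125
tool move to pin above [ 0.22698422 -0.81544359 -0.03133257] -516.4758025861902 -670.6137720368557 31.332570861145964
```

Emit:
carry_out(translation=[[-23.5,-30.5,0],[-23.5,-30.5,0],[-23.5,-30.5,0],[-23.5,-30.5,0],[-23.5,-30.5,0],[-23.5,-30.5,0],[-23.5,-30.5,0],[-23.5,-30.5,0],[-23.5,-30.5,0],[-23.5,-30.5,0],[-23.5,-30.5,0]], delta_rot=[[0,0,0],[0,0,0],[0,0,0],[0,0,0],[0,0,0],[0,0,0],[0,0,0],[0,0,0],[0,0,0],[0,0,0],[0,0,0]], gripper=[60,60,60,60,60,60,60,60,60,60,60], force=60)

```text
time_s: 2.0
tcp_pos: [0.3578, 0.193, 0.2316]
ee_rot: [3.141, 0.001, 2.757]
force: [0.3, -0.2, 0.5]
finger_gap: 0.0652
grip_force: 0.0
```

Emit:
carry_out(translation=[[-23.5,-30.5,0],[-23.5,-30.5,0],[-23.5,-30.5,0],[-23.5,-30.5,0],[-23.5,-30.5,0],[-23.5,-30.5,0],[-23.5,-30.5,0],[-23.5,-30.5,0],[-23.5,-30.5,0],[-23.5,-30.5,0],[-23.5,-30.5,0],[0,0,0]], delta_rot=[[0,0,0],[0,0,0],[0,0,0],[0,0,0],[0,0,0],[0,0,0],[0,0,0],[0,0,0],[0,0,0],[0,0,0],[0,0,0],[0,0,0]], gripper=[60,60,60,60,60,60,60,60,60,60,60,60])

```text
time_s: 3.2
tcp_pos: [0.4718, -0.2171, 0.2314]
ee_rot: [-3.141, 0.0, 2.753]
force: [0.1, 0.9, -0.2]
finger_gap: 0.0648
grip_force: 0.0
```

Emit:
carry_out(translation=[[1,1,40],[1,1,40],[0,0,35],[0,0,20],[0,0,15],[0,0,6.5],[0,0,0]], delta_rot=[[0,0,0],[0,0,0],[0,0,0],[0,0,0],[0,0,0],[0,0,0],[0,0,0]], gripper=[60,60,60,60,60,60,60])

```text
time_s: 3.9
tcp_pos: [0.4701, -0.2107, 0.0746]
ee_rot: [3.141, -0.001, 2.757]
force: [-0.1, -0.5, -0.1]
finger_gap: 0.0657
grip_force: 0.0
```

Emit:
carry_out(translation=[[0,0,0],[0,0,0],[0,0,0],[0,0,0],[0,0,0],[0,0,0],[0,0,0],[0,0,0]], delta_rot=[[0,0,0],[0,0,0],[0,0,0],[0,0,0],[0,0,0],[0,0,0],[0,0,0],[0,0,0]], gripper=[120,160,200,255,255,255,255,255], force=70)

```text
time_s: 4.7
tcp_pos: [0.4712, -0.2116, 0.0764]
ee_rot: [-3.141, 0.003, 2.757]
force: [-1.4, -0.1, 6.5]
finger_gap: 0.0221
grip_force: 68.3
```

Emit:
carry_out(translation=[[0,0,-5],[0,0,-15],[0,0,-25],[0,0,-30],[0,0,-25],[0,0,0]], delta_rot=[[0,0,0],[0,0,0],[0,0,0],[0,0,0],[0,0,0],[0,0,0]], gripper=[255,255,255,255,255,255])

```text
time_s: 5.3
tcp_pos: [0.4725, -0.2122, 0.1799]
ee_rot: [-3.14, 0.009, 2.757]
force: [1.0, -0.2, -1.4]
finger_gap: 0.0223
grip_force: 68.5
```

Run:
```python
from h import *
s=ctrl.observe(); print(s["tcp_pos"],s["finger_gap"],s["force"],s["ee_rot"])
o=[]
for c in("scene","top"):
    im=eyes.get_image(c); cv2.imwrite(f"pics/{c}2.png",im); u,v=proj(c,s["tcp_pos"])[0].astype(int); print(c,u,v)
    o.append(cv2.resize(im[v-50:v+50,u-60:u+60],None,fx=3.3,fy=3.3,interpolation=cv2.INTER_CUBIC))
cv2.imwrite("pics/g2.png",np.hstack(o))
```

```text
[ 0.47253165 -0.21220401  0.17993299] 0.022303318260934218 [ 0.96661963 -0.17535648 -1.39261966] [-3.14041569  0.00876564  2.75686238]
scene 230 233
top 418 222
```

View pics/g2.png

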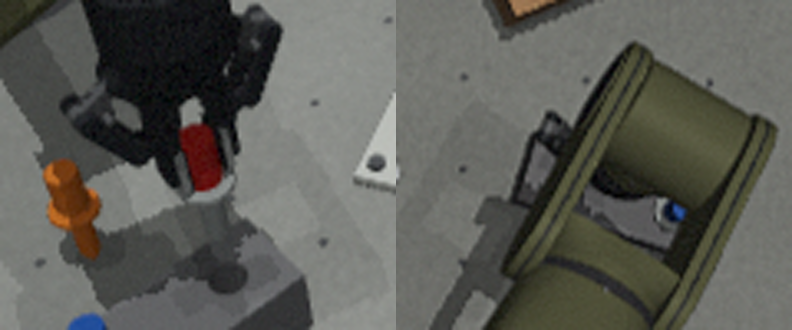

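The red pin is in the gripper, scene about (233,230), and clear of the holder. The orange and blue pins are untouched. Next I check the pin's tilt against a projected vertical cylinder.

Run:
```python
from h import *
im=eyes.get_image("scene"); s=ctrl.observe(); print(s["tcp_pos"],s["ee_rot"])
t=s["tcp_pos"]
m=redmask(im,proj("scene",t)[0],30); y,x=np.nonzero(m); P=np.c_[x,y]; c=P.mean(0); w,v=np.linalg.eigh(np.cov((P-c).T)); print("red",m.sum(),c,"axis",v[:,1]/v[1,1],w)
def cyl(z0,z1,r,tx=0,ty=0):
    a=np.linspace(0,6.28,48); Q=np.array([[t[0]+r*np.cos(b)+tx*(z-t[2]),t[1]+r*np.sin(b)+ty*(z-t[2]),z] for z in(z0,z1) for b in a])
    h=cv2.convexHull((proj("scene",Q)*16).round().astype(np.int32)); k=np.zeros((6400//16,640),np.uint8); cv2.fillConvexPoly(k,h,255,shift=4); return k>0
for tx,ty in((0,0),(.1,0),(0,.1),(-.1,0),(0,-.1)):
    k=cyl(t[2]-.0055,t[2]+.0345,.012,tx,ty); yy,xx=np.nonzero(k); Q=np.c_[xx,yy]; w,v=np.linalg.eigh(np.cov((Q-Q.mean(0)).T)); print(tx,ty,k.sum(),Q.mean(0),v[:,1]/v[1,1],w)
k=cyl(t[2]-.0115-.056,t[2]+.0345,.0001); 
e=proj("scene",np.array([[t[0],t[1],t[2]+d] for d in(-.0675,-.0115,.0345)])); print(e)
a,b=e[0].astype(int)
crop=im[a*0+195:285,190:290]; out=cv2.resize(crop,None,fx=6,fy=6,interpolation=cv2.INTER_CUBIC)
out=cv2.convertScaleAbs(out,alpha=1.8)
q=((e-[190,195]+.5)*6).astype(int); cv2.line(out,tuple(map(int,q[0])),tuple(map(int,q[2])),(0,255,0),1)
cv2.imwrite("pics/g3.png",out)
```

```text
[ 0.46949815 -0.21048213  0.17358088] [ 3.14127091e+00 -1.90332310e-03  2.75684943e+00]
red 16 [232.75 237.  ] axis [0.20085823 1.        ] [ 3.86409199 19.40257468]
0 0 271 [229.62361624 229.84870849] [0.2352363 1.       ] [12.96525103 37.05106714]
0.1 0 256 [230.17578125 230.16015625] [0.11040163 1.        ] [12.98241168 33.36081749]
0 0.1 283 [230.1130742  229.43462898] [0.12617339 1.        ] [12.90549993 40.74670667]
-0.1 0 282 [229.11347518 229.69858156] [0.37304165 1.        ] [12.95565682 40.21782441]
0 -0.1 257 [229.10894942 230.27237354] [0.43705864 1.        ] [12.85313668 33.76359484]
[[235.91881372 253.84505533]
 [231.75041291 237.95291498]
 [227.98635472 223.60234179]]
```

View pics/g3.png

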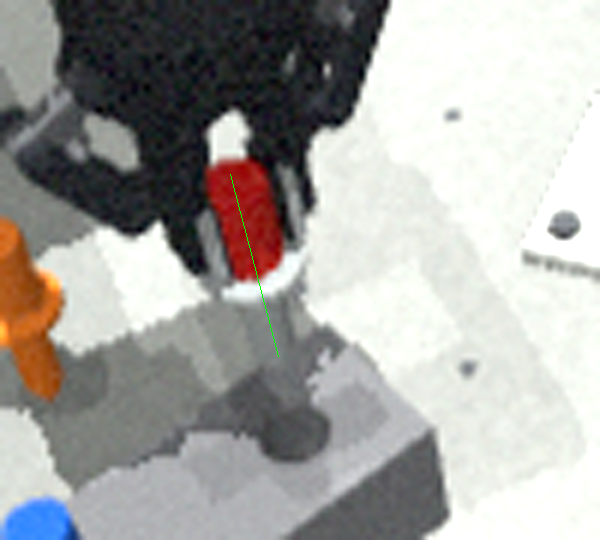

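The drawn vertical line runs along the grip and shank (235–255, 165–290 in the crop), so the pin is upright and centred in the grip. Next I carry it to above the fork.

Emit:
carry_out(translation=[[4,18,0],[8,35,0],[8.8,36.8,0],[8.8,36.8,0],[8.8,36.8,0],[8.8,36.8,0],[8.8,36.8,0],[8.8,36.8,0],[8.8,36.8,0],[8.3,35.3,0],[4,15,0],[2,7,0]], delta_rot=[[0,0,0],[0,0,0],[0,0,0],[0,0,0],[0,0,0],[0,0,0],[0,0,0],[0,0,0],[0,0,0],[0,0,0],[0,0,0],[0,0,0]], gripper=[255,255,255,255,255,255,255,255,255,255,255,255])

```text
time_s: 6.65
tcp_pos: [0.5257, 0.164, 0.1727]
ee_rot: [-3.139, -0.003, 2.759]
force: [-0.2, -0.1, -1.4]
finger_gap: 0.0224
grip_force: 68.9
```

Emit:
carry_out(translation=[[0,0,0],[0,0,8],[0,0,8],[0,0,0],[0,0,0],[0,0,0]], delta_rot=[[0,0,0],[0,0,0],[0,0,0],[0,0,0],[0,0,0],[0,0,0]], gripper=[255,255,255,255,255,255])

```text
time_s: 7.25
tcp_pos: [0.527, 0.1627, 0.1591]
ee_rot: [3.141, 0.0, 2.756]
force: [0.6, -0.2, -2.2]
finger_gap: 0.0223
grip_force: 68.9
```

Run:
```python
from h import *
T=[];F=[]
for i in range(4): im=eyes.get_image("scene"); s=ctrl.observe(); T.append(s["tcp_pos"]);F.append(s["force"])
t=np.mean(T,0); print(t,np.std(T,0),np.mean(F,0),s["ee_rot"],s["finger_gap"])
e=proj("scene",np.array([[t[0],t[1],t[2]+d] for d in(-.0675,-.0115,.0345)])); print(e)
x0,y0=285,115; out=cv2.convertScaleAbs(cv2.resize(im[y0:y0+90,x0:x0+100],None,fx=6,fy=6,interpolation=cv2.INTER_CUBIC),alpha=1.5)
q=((e-[x0,y0]+.5)*6).astype(int); cv2.line(out,tuple(map(int,q[0])),tuple(map(int,q[2])),(0,255,0),1)
h=((np.array([333.2,176.8])-[x0,y0]+.5)*6).astype(int); cv2.drawMarker(out,tuple(map(int,h)),(0,0,255),cv2.MARKER_CROSS,10)
cv2.imwrite("pics/g4.png",out)
```

```text
[0.52712185 0.16294174 0.15924712] [2.19548419e-05 9.10470958e-05 3.61104107e-05] [ 0.11449891 -0.02203705 -1.19628506] [3.14121406e+00 6.16788197e-04 2.75677125e+00] 0.02230378239144891
[[334.31159431 171.11393614]
 [335.05821787 155.49294449]
 [335.71811686 141.68641991]]
```

View pics/g4.png

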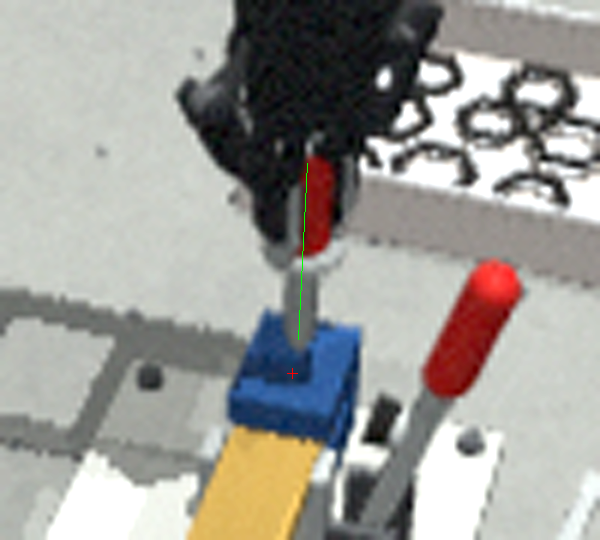

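The tip is at crop (299,345), and the hole centre is at (292,373). Projected down onto the mouth, the tip would land about 0.9 px right of centre, which is about 2.5 mm. I correct that and start lowering gently.

Emit:
carry_out(translation=[[1.5,-1.7,0],[0,0,6],[0,0,6],[0,0,4],[0,0,3],[0,0,3],[0,0,3],[0,0,0],[0,0,0]], delta_rot=[[0,0,0],[0,0,0],[0,0,0],[0,0,0],[0,0,0],[0,0,0],[0,0,0],[0,0,0],[0,0,0]], gripper=[255,255,255,255,255,255,255,255,255])

```text
time_s: 8.35
tcp_pos: [0.5249, 0.162, 0.1338]
ee_rot: [-3.142, 0.0, 2.757]
force: [-0.6, -0.5, -2.0]
finger_gap: 0.0226
grip_force: 68.9
```

Emit:
carry_out(translation=[[0,0,2],[0,0,2],[0,0,2],[0,0,2],[0,0,0]], delta_rot=[[0,0,0],[0,0,0],[0,0,0],[0,0,0],[0,0,0]], gripper=[255,255,255,255,255])

```text
time_s: 8.85
tcp_pos: [0.5245, 0.162, 0.1253]
ee_rot: [-3.141, -0.001, 2.757]
force: [-0.4, -0.6, -2.1]
finger_gap: 0.0219
grip_force: 68.9
```

Emit:
carry_out(translation=[[0,0,2],[0,0,2],[0,0,2],[0,0,2],[0,0,2],[0,0,2],[0,0,0]], delta_rot=[[0,0,0],[0,0,0],[0,0,0],[0,0,0],[0,0,0],[0,0,0],[0,0,0]], gripper=[255,255,255,255,255,255,255])

```text
time_s: 9.55
tcp_pos: [0.5246, 0.162, 0.1134]
ee_rot: [-3.141, -0.001, 2.757]
force: [0.1, -0.8, -2.5]
finger_gap: 0.0222
grip_force: 68.9
```

Emit:
carry_out(translation=[[0,0,2.5],[0,0,2.5],[0,0,2.5],[0,0,2.5],[0,0,2.5],[0,0,2.5],[0,0,2.5],[0,0,2.5],[0,0,2],[0,0,0]], delta_rot=[[0,0,0],[0,0,0],[0,0,0],[0,0,0],[0,0,0],[0,0,0],[0,0,0],[0,0,0],[0,0,0],[0,0,0]], gripper=[255,255,255,255,255,255,255,255,255,255])

```text
time_s: 10.55
tcp_pos: [0.5246, 0.162, 0.0914]
ee_rot: [-3.141, -0.001, 2.757]
force: [0.2, 0.1, -1.8]
finger_gap: 0.0225
grip_force: 68.9
```

Emit:
carry_out(translation=[[0,0,2],[0,0,2],[0,0,1],[0,0,1],[0,0,0],[0,0,0]], delta_rot=[[0,0,0],[0,0,0],[0,0,0],[0,0,0],[0,0,0],[0,0,0]], gripper=[255,255,255,255,255,255])

```text
time_s: 11.15
tcp_pos: [0.5251, 0.1621, 0.0869]
ee_rot: [3.141, 0.0, 2.757]
force: [-3.9, -0.6, 5.2]
finger_gap: 0.0223
grip_force: 69.4
```

Emit:
carry_out(translation=[[0,0,1],[0,0,1],[0,0,1],[0,0,0],[0,0,0]], delta_rot=[[0,0,0],[0,0,0],[0,0,0],[0,0,0],[0,0,0]], gripper=[255,255,255,255,255])

```text
time_s: 11.65
tcp_pos: [0.5256, 0.1622, 0.0869]
ee_rot: [3.141, 0.001, 2.757]
force: [-11.3, -2.3, 20.2]
finger_gap: 0.0222
grip_force: 71.1
```

Emit:
carry_out(translation=[[0,0,-2],[0,0,-2],[0,0,0],[0,0,0],[0,0,0],[0,0,0],[0,0,0],[0,0,0]], delta_rot=[[0,0,0],[0,0,0],[0,0,0],[0,0,0],[0,0,0],[0,0,0],[0,0,0],[0,0,0]], gripper=[255,255,180,120,100,100,100,100])

```text
time_s: 12.45
tcp_pos: [0.5248, 0.162, 0.0867]
ee_rot: [-3.142, -0.0, 2.757]
force: [0.3, 0.5, 0.0]
finger_gap: 0.0519
grip_force: 0.0
```

Emit:
carry_out(translation=[[0,0,-10],[0,0,-25],[0,0,-35],[0,0,-40],[0,0,-40],[0,0,-40],[0,0,-20],[0,0,0]], delta_rot=[[0,0,0],[0,0,0],[0,0,0],[0,0,0],[0,0,0],[0,0,0],[0,0,0],[0,0,0]], gripper=[100,100,100,100,100,100,180,255])

```text
time_s: 13.25
tcp_pos: [0.5266, 0.1624, 0.3026]
ee_rot: [3.136, 0.008, 2.757]
force: [0.8, 0.4, -1.0]
finger_gap: 0.0235
grip_force: 0.0
```

Run:
```python
from h import *
s=ctrl.observe(); im=eyes.get_image("scene"); s=ctrl.observe(); print(s["tcp_pos"],s["ee_rot"],s["finger_gap"],s["joint_positions"].round(3))
c=cent("scene",redmask(im,(335,165),14)); print("grip",c,redmask(im,(335,165),14).sum(),"seated pred",cylc("scene",.5248,.1621,.0805,.1205,.012))
h=cent("scene",redmask(im,(363,166),13)); print("handle",h)
for p in ([.6425,.0945,.2095],[.638,.094,.195],[.65,.09,.2]): print(p,proj("scene",p))
x0,y0=295,120; out=cv2.convertScaleAbs(cv2.resize(im[y0:y0+110,x0:x0+110],None,fx=5,fy=5,interpolation=cv2.INTER_CUBIC),alpha=1.4); cv2.imwrite("pics/g5.png",out)
```

```text
[0.52559686 0.16218829 0.29939291] [3.13905925 0.00384735 2.75683552] 0.016230982889165937 [ 0.202 -0.135  1.794 -0.     1.477 -0.984]
grip [334.62857143 168.18571429] 70 seated pred [333.56331234 168.57265693]
handle [363.72072072 166.54054054]
[0.6425, 0.0945, 0.2095] [[366.32323631 165.08777279]]
[0.638, 0.094, 0.195] [[363.93456418 169.26411494]]
[0.65, 0.09, 0.2] [[368.07350192 170.18207672]]
```

View pics/g5.png

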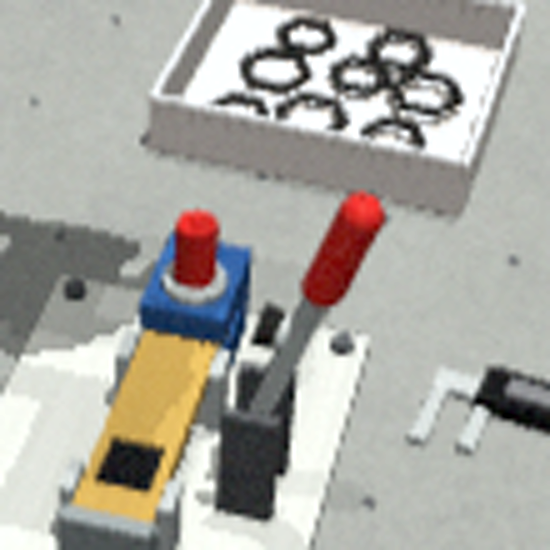

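The pin's white head sits flat on the blue fork, crop (197,275), scene (334.6,168), and its grip position matches the seated prediction. The clamp stands open with its handle at scene (364,166). Next I turn the tool to the jig's axes and go behind the handle.

Emit:
carry_out(translation=[[0,0,0],[0,0,0],[0,0,0],[0,0,0],[-40,-22.5,0],[-40,-22.5,0],[-40,-22.5,0],[-40,-22.5,0],[0,0,0],[0,0,0]], delta_rot=[[0,0,-0.146],[0,0,-0.146],[0,0,-0.146],[0,0,-0.146],[0,0,0],[0,0,0],[0,0,0],[0,0,0],[0,0,0],[0,0,0]], gripper=[255,255,255,255,255,255,255,255,255,255])

```text
time_s: 14.3
tcp_pos: [0.6991, 0.1049, 0.2927]
ee_rot: [3.141, -0.006, -2.943]
force: [-0.4, 0.3, 0.3]
finger_gap: 0.0003
grip_force: 0.0
```

Emit:
carry_out(translation=[[0,0,30],[0,0,35],[0,0,25],[0,0,12],[0,0,0],[10,0,0],[10,0,0],[10,0,0],[10,0,0],[0,0,0]], delta_rot=[[0,0,0],[0,0,0],[0,0,0],[0,0,0],[0,0,0],[0,0,0],[0,0,0],[0,0,0],[0,0,0],[0,0,0]], gripper=[255,255,255,255,255,255,255,255,255,255])

```text
time_s: 15.3
tcp_pos: [0.6594, 0.0974, 0.196]
ee_rot: [-3.141, 0.001, -2.943]
force: [1.1, 0.4, 0.3]
finger_gap: -0.0002
grip_force: 0.2
```

Emit:
carry_out(translation=[[8,0,0],[8,0,0],[8,0,0],[8,0,0],[8,0,0],[8,0,0],[8,0,0],[4,0,0],[0,0,0],[0,0,0]], delta_rot=[[0,0,0],[0,0,0],[0,0,0],[0,0,0],[0,0,0],[0,0,0],[0,0,0],[0,0,0],[0,0,0],[0,0,0]], gripper=[255,255,255,255,255,255,255,255,255,255])

```text
time_s: 16.3
tcp_pos: [0.6013, 0.0857, 0.1947]
ee_rot: [3.141, -0.0, -2.942]
force: [0.5, 0.6, -0.6]
finger_gap: 0.0
grip_force: 0.0
```

Run:
```python
from h import *
im=eyes.get_image("scene"); s=ctrl.observe(); print(s["tcp_pos"],s["force"])
x0,y0=285,110; cv2.imwrite("pics/g6.png",cv2.convertScaleAbs(cv2.resize(im[y0:y0+120,x0:x0+130],None,fx=4.5,fy=4.5,interpolation=cv2.INTER_CUBIC),alpha=1.4))
```

```text
[0.601496   0.08570699 0.19476495] [-0.05635359 -0.22813836  0.51891016]
```

View pics/g6.png

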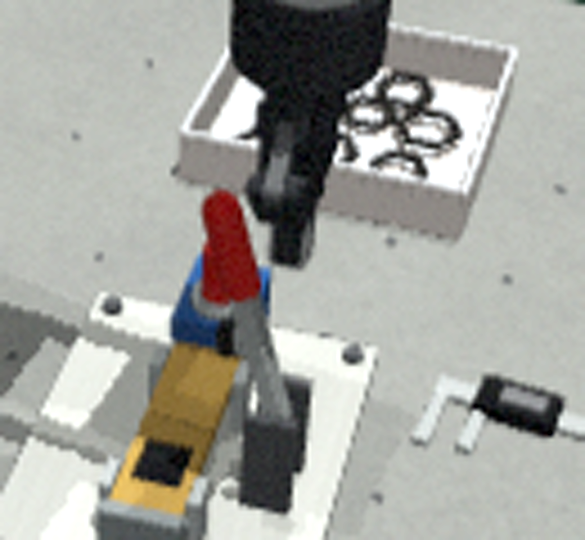

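The handle, crop (230,250), is past upright and falling towards the link, clear of the fingers. I retreat and let it drop.

Emit:
carry_out(translation=[[-15,0,0],[-25,0,-10],[-20,0,-40],[-10,0,-40],[0,0,-20],[0,0,0],[0,0,0],[0,0,0],[0,0,0],[0,0,0],[0,0,0],[0,0,0]], delta_rot=[[0,0,0],[0,0,0],[0,0,0],[0,0,0],[0,0,0],[0,0,0],[0,0,0],[0,0,0],[0,0,0],[0,0,0],[0,0,0],[0,0,0]], gripper=[255,255,255,255,255,255,255,255,255,255,255,255])

```text
time_s: 17.55
tcp_pos: [0.6699, 0.0995, 0.3045]
ee_rot: [3.142, -0.0, -2.942]
force: [-0.7, -0.2, 0.9]
finger_gap: 0.0
grip_force: 0.0
```

Emit:
carry_out(translation=[[0,0,0],[0,0,0],[0,0,0],[0,0,0],[0,0,0],[0,0,0],[0,0,0],[0,0,0],[0,0,0],[0,0,0]], delta_rot=[[0,0,0],[0,0,0],[0,0,0],[0,0,0],[0,0,0],[0,0,0],[0,0,0],[0,0,0],[0,0,0],[0,0,0]], gripper=[255,255,255,255,255,255,255,255,255,255])

```text
time_s: 18.55
tcp_pos: [0.6701, 0.0995, 0.3048]
ee_rot: [-3.142, -0.0, -2.942]
force: [-0.7, -0.6, -0.1]
finger_gap: 0.0001
grip_force: 0.0
```

Run:
```python
from h import *
im=eyes.get_image("scene"); s=ctrl.observe(); print(s["tcp_pos"],s["force"],s["time_s"])
c=.98*-.135+.6015;d=.0858-.199*.135; print("closed handle pred",proj("scene",[c,d,.075]))
b,g,r=[im[...,i].astype(int) for i in range(3)]; m=((r>80)&(g<r*.45)&(b<r*.45)).astype(np.uint8); n,l,st,ce=cv2.connectedComponentsWithStats(m); print([(st[i,4],ce[i].round(1)) for i in range(1,n) if st[i,4]>8])
x0,y0=270,110; cv2.imwrite("pics/g7.png",cv2.convertScaleAbs(cv2.resize(im[y0:y0+120,x0:x0+140],None,fx=4.5,fy=4.5,interpolation=cv2.INTER_CUBIC),alpha=1.4))
```

```text
[0.67007376 0.09952933 0.30483364] [-0.1576072  -0.29259687 -0.23872211] 18.6
closed handle pred [[298.28256416 190.70108942]]
[(np.int32(72), array([333.6, 168.6])), (np.int32(162), array([300.8, 192.2]))]
```

View pics/g7.png

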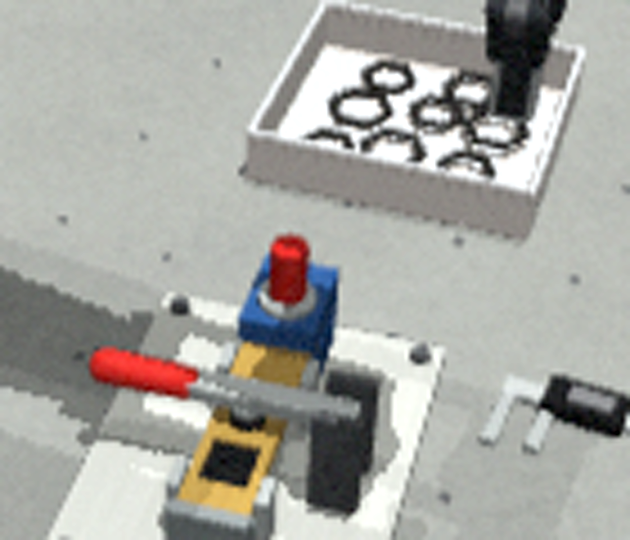

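The clamp is level across the link with its foot on it: handle at scene (301,192), predicted (298,191). The pin is still home at (333.6,168.6). The robot is clear, so I hand in the job.

```bash
python3 -c "
from station import ctrl
print(ctrl.close_job())"
```

```text
the job is handed in; nothing more can be done
None
```

The job is handed in at about 19 s of robot time: the red pin is fully home through the fork and link, the toggle clamp is closed on the link, and nothing else was touched.

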